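# Scrape mosaic chips off the vanity stand's lower board

### The arm

A 6-joint arm with a two-finger parallel gripper is mounted at the origin on the work surface. World frame = base frame: x ahead of the robot, y to its left, z up, the work surface at z = 0. Lengths are in m, angles in rad, forces in N, time in s.
With the tool pointing down it reaches from about 0.275 to 0.725 m from the base axis. Payload 15.9 kg.
Tool frame: the origin (TCP) lies midway between the tips of the shut fingers; the grasp point (between the pads) lies 19 mm behind it; z points along the fingers, y is the line along which they close (so a half turn about z gives the same grasp; the last joint's range is limited). The gripper opens to 85 mm and grips with 20 to 120 N. Pads are 22 mm wide; open, the fingers measure 114 mm over their backs; the gripper's body (76 mm by 85 mm) begins 54 mm behind the grasp point. The pads swing forward as they close: fully open they stand 13 mm farther back than shut.
Start: joints at [1.316, 0.213, -0.034, 1.323, 0, 1.571], TCP at [0.126, 0.484, 0.231] pointing down, gripper open.
Joint ranges: [-2.98, 2.98], [-0.74, 1.72], [-1.14, 1.35], [-2.1, 2.04], [-1.57, 1.44], [-3.14, 3.14]. Speed limits (rad/s): [1.89, 1.89, 2.39, 2.57, 3.14, 3.14].

### API

Orientations are given as a 3x3 rotation matrix whose columns are the frame's x, y, z axes.
In Python, from bench import robot gives the robot as it stands.
- The arm moves only by the shell command python3 -m crank 'ROWS' [OPENING] [FORCE]. ROWS is JSON, a list that holds one entry, the list of rows, each a list of 4 numbers: the shift along the tool's x, y, z in m, then the turn about the tool's z in rad. A call has 1 to 10 rows; each row shifts and turns the commanded pose from where the row before left it, along the tool's axes as they then stand; what a row does not reach is not made up. A row lasts 1/12 s, in which the tool goes at most 41.7 mm and 7.16 degrees, less where a joint would pass 70% of its speed; a pose out of reach is approached as far as the arm can. A call with a gripper value outside its range is refused whole. OPENING is the finger opening in m, from 0 to 0.0854, set as the call begins (- or left out, the last holds). The fingers move at their own pace and stop on an object; FORCE is the grip in N (left out, the last holds). Time passes only in rows, so rows that do not move let the fingers close. It gives the time, the measured TCP pose, the force, the opening and the grip force at its end, in the units of the state.
- robot.read_state(): the state, without advancing time (a new reading comes with each control period).
- robot.read_camera(name): name is "side" or "top" or "wrist"; returns a dict with "frame" (420x560x3 uint8, blue, green, red), "depth" (420x560 float32, m along the optical axis (not along the pixel's ray), 0 where there is no reading), "fx", "fy", "cx", "cy" (pixels), "dist_coeffs" ([k1, k2, p1, p2, k3] as OpenCV has them; the pictures are not rectified), "origin" and "attitude" of the camera in the world. Camera axes: x right, y down, z forward; pixel columns grow to the right and rows downward; lengths in m; the calibration is good to about 2 mm. A picture is of the moment at which its call begins.
- robot.close_job(): hands the job in; it is judged then, once.
The state is a dict: "clock": time; "joint_positions": joint angles; "qd": joint speeds; "effort": joint torques, N m; "eef_pos": TCP position; "ee_rot": TCP orientation; "contact_force": force on the tool from outside, world axes, zero at the start; "ft_torque": the same for the moment, N m; "grip_width": opening from 0.0 (shut) to 1.0 (fully open); "gripper_force": force on a finger pad.
Only numpy, scipy, OpenCV 4.12 (cv2) and the standard library are available. Lean on these libraries where they do the work, as an engineer would, in place of code of your own. Each camera call takes 0.05 s, during which the arm holds its last target. There are 200 camera calls.

### The job

After the mosaic repair, loose tile chips are left on the lower board of the two-tier stand, some under the glass tier: take the scraper block off its mat and wipe all five chips off the end of the board into the dark steel waste tray, never touching the chips with the gripper. Then stand the scraper upright back on its mat and let go. Do not knock the glass tier or disturb the bottle, the cup and the jar.

Things in the scene. Friction and masses are not known exactly. Their poses are not given: they have to be found in the camera images.
- stand: Two-tier stand, fixed. Origin on the counter under its bamboo board's centre; x to the back, y along it. Board x -80..80, y -170..170 mm, flat top 55 mm up, open at front (-x) and both ends; chips start at |y| < 115. Back rail (inner face x=80) 12 mm above the board. Behind it two 16 mm uprights, x=96, y=-130 and 130, carry the glass tier.
- glass_tier: Glass upper tier, fixed, level, 8 mm thick. Origin: middle of its front edge, on its underside, 265 mm above the counter (210 mm above the board), over the board's mid-line; it reaches 105 mm back (+x) and 150 mm to either side. An upright gripper cannot work at the back of the board; one leaning back to the robot can.
- scraper: Scraper block, loose, 0.15 to 0.31 kg, standing on its flat foot on the mat. Origin at the centre of its underside. Orange foot 100 (x) x 36 (y) x 24 mm high; from its centre rises a black upright grip 40 (x) x 24 (y) mm, from 24 to 91 mm above the underside. Pinch the grip across y, upright or leaning along x.
- mat: Black rubber mat, fixed, 130 (x) x 70 (y) x 4 mm, on the counter at the robot's front left or front right; the scraper's place. Origin at the centre of its underside.
- waste_tray: Dark steel open tray, fixed on the counter against one end of the board (left or right, 4 mm gap). Outside 190 (x) x 120 (y) x 46 mm high, walls and floor about 4 mm, rim 9 mm below the board's top. Origin at the centre of its underside.
- organiser: Blue open organiser of the same size holding a yellow and green sponge, fixed against the other end of the board. Not for waste. Origin at the centre of its underside.
- lotion: Bystander: green bottle, 60 mm across, 150 mm high, loose on the counter on the side away from the mat. Origin at the centre of its underside.
- tumbler: Bystander: white ceramic cup, 72 mm across, 95 mm high, loose on the counter between robot and stand. Origin at the centre of its underside.
- jar: Bystander: red jar, 60 mm across, 60 mm high, loose on top of the glass tier. Origin at the centre of its underside.
- chip_red: Loose mosaic tile chip, bright red, 44 x 34 x 8 mm, about 25 g, lying flat on the board. Origin at the centre of its underside.
- chip_brown: Loose mosaic tile chip, dark brown, 40 x 36 x 8 mm, about 25 g, lying flat on the board. Origin at the centre of its underside.
- chip_copper: Loose mosaic tile chip, copper-coloured, 46 x 32 x 8 mm, about 25 g, lying flat on the board. Origin at the centre of its underside.
- chip_terracotta: Loose mosaic tile chip, terracotta, 40 x 32 x 8 mm, about 25 g, lying flat on the board. Origin at the centre of its underside.
- chip_blue: Loose mosaic tile chip, blue glazed, 44 x 36 x 8 mm, about 25 g, lying flat on the board. Origin at the centre of its underside.
Mind the look-alikes: they are no part of the job. There is more than one size of the mat; the one meant has the size given above.

How it is judged:
By the outcome, as a careful person would: the job done as asked, in the order asked, and still so for the second after the job is handed in, with the robot touching nothing.
It also fails if it takes over 64 s, if anything falls off the work surface, if the arm or the gripper's body presses on something with over 40 N, if the wrist force passes 120 N, or if a joint passes its speed limit or range.

## Working session

There is one attempt and no reset: what is moved stays moved. The work goes in short steps, Python scripts to look and compute and a shell command to move; the robot and the scene stay as the last step left them, time stands still between calls to the robot, and variables do not carry over. Pictures are saved under pics/ and viewed, at most 10 in all, crops included, and the job is handed in when it is done.

```bash
ls; mkdir -p pics; cat > h.py <<'E'
import numpy as np, cv2
from bench import robot
def cam(n):
    c=robot.read_camera(n); c['K']=np.array([[c['fx'],0,c['cx']],[0,c['fy'],c['cy']],[0,0,1]]); c['D']=np.array(c['dist_coeffs']); c['R']=np.array(c['attitude']); c['o']=np.array(c['origin']); return c
def ray(c,uv):
    p=cv2.undistortPoints(np.array(uv,float).reshape(-1,1,2),c['K'],c['D']).reshape(-1,2)
    return np.c_[p,np.ones(len(p))]@c['R'].T
def onz(c,uv,z):
    d=ray(c,uv); return c['o']+d*((z-c['o'][2])/d[:,2])[:,None]
def dep(c,uv):
    uv=np.array(uv).reshape(-1,2); d=ray(c,uv); z=np.array([c['depth'][int(v),int(u)] for u,v in uv]); return c['o']+d*z[:,None]
E
python3 - <<'E'
from h import *
import pickle
for n in('side','top','wrist'):
    c=cam(n); cv2.imwrite(f'pics/{n}0.png',c['frame']); pickle.dump(c,open(n+'0.pkl','wb')); print(n,c['o'].round(3),c['R'].round(3).tolist(),c['fx'],c['dist_coeffs'])
s=robot.read_state(); print(s)
E
```

```text
pics
side [-0.025  1.028  0.926] [[-0.906, -0.218, 0.363], [-0.423, 0.485, -0.765], [-0.009, -0.847, -0.532]] 434.2520564485528 [-0.12883631  0.          0.          0.          0.        ]
top [ 0.339 -0.054  1.225] [[0.03, -0.99, 0.141], [-1.0, -0.03, -0.001], [0.006, -0.141, -0.99]] 443.02507668321186 [-0.06502908  0.          0.          0.          0.        ]
wrist [0.064 0.5   0.372] [[0.252, 0.935, 0.249], [0.968, -0.243, -0.066], [-0.002, 0.257, -0.966]] 299.896942451756 [-0.05504445  0.          0.          0.          0.        ]
{'clock': 0.15, 'joint_positions': array([ 1.31596150e+00,  2.13253069e-01, -3.48624392e-02,  1.32352563e+00,
        2.37241370e-05,  1.57078290e+00]), 'qd': array([ 0.00086434, -0.00183364,  0.00192896, -0.00115269,  0.00020062,
        0.00250526]), 'effort': array([ 1.11628418e-03, -6.86407256e+01,  4.87248659e+01,  1.30076564e-02,
       -5.14531871e-05,  1.61413249e-05]), 'eef_pos': array([0.12597101, 0.48360662, 0.23094573]), 'ee_rot': array([[-9.67708325e-01,  2.52072493e-01, -2.35922622e-04],
       [ 2.52072602e-01,  9.67707985e-01, -8.11547239e-04],
       [ 2.37354695e-05, -8.44810648e-04, -9.99999643e-01]]), 'contact_force': array([ 0.35292093, -0.72484104, -0.15580369]), 'ft_torque': array([-0.00279712,  0.00734701,  0.01838491]), 'gripper_force': 0.0, 'grip_width': 0.9954885208274877}
```

View pics/top0.png

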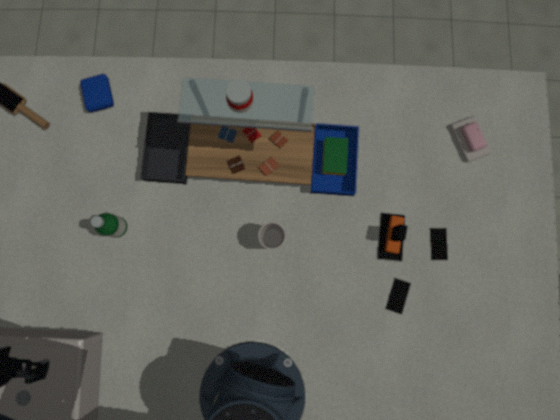

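View pics/side0.png

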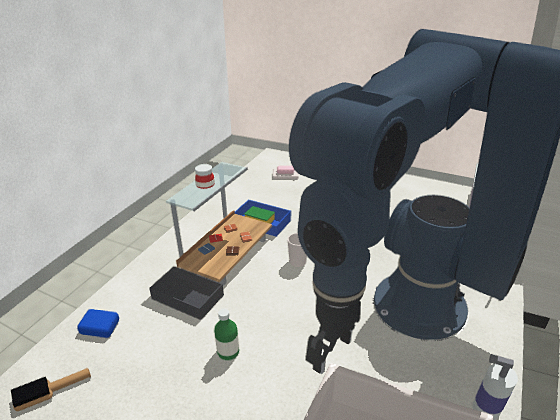

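The top view shows the scraper (396,234) on the large mat (391,236). Two smaller black mats, at (439,244) and (398,295), are the look-alikes. The dark waste tray is at (165,150) and the organiser at (336,158). Chips: blue (228,133), red (251,134), copper or terracotta (278,139) and (268,166), brown (235,165). The cup is at (270,235), the bottle at (107,223) and the jar at (239,96).

Things that could be mistaken for the mat or tray: the small mats above, the brush (20,100), the blue sponge (97,92), and the grey bin at bottom left.

```bash
cat > m.py <<'E'
from h import *
import pickle
c=pickle.load(open('top0.pkl','rb')); f=c['frame']; hsv=cv2.cvtColor(f,cv2.COLOR_BGR2HSV)
def rect(mask,z,name,roi,mina=25):
    m=np.zeros(mask.shape,np.uint8); x0,y0,x1,y1=roi; m[y0:y1,x0:x1]=mask[y0:y1,x0:x1]
    cs,_=cv2.findContours(m.astype(np.uint8),cv2.RETR_EXTERNAL,cv2.CHAIN_APPROX_NONE)
    for k in sorted(cs,key=cv2.contourArea)[::-1][:3]:
        if cv2.contourArea(k)<mina: continue
        p=onz(c,k.reshape(-1,2),z)[:,:2]; r=cv2.minAreaRect((p*1000).astype(np.float32)); M=cv2.moments(k)
        print(name,'px',(round(M['m10']/M['m00'],1),round(M['m01']/M['m00'],1)),'c',np.round(r[0],1),'sz',np.round(r[1],1),'ang',round(r[2],1))
H,S,V=[hsv[...,i].astype(int) for i in range(3)]
rect((V<50)*1,.004,'mats',(370,200,460,320)); rect((H<18)&(S>170)&(V>120),.024,'foot',(375,205,415,260))
rect((V<75)*1,.046,'tray',(130,100,190,190)); rect((H>100)&(H<125)&(S>150),.046,'org',(305,115,365,200))
rect((H>8)&(H<28)&(S>60)&(V>90),.055,'board',(183,110,318,190))
b=(185,115,315,182)
rect((S>170)&((H<8)|(H>172))&(V>90),.063,'red/tc',b); rect((H>95)&(H<130)&(V>30),.063,'blue',b); rect((V<60)&(S>60),.063,'dark',b)
for n,uv in dict(cup=(270,235),mat=(382,250),mat2=(439,250),mat3=(399,300),foot=(396,222),foot2=(392,250),grip=(399,232),board=(215,170),board2=(300,170),tray=(170,170),chiptc=(268,166),chip2=(278,139),counter=(330,240)).items(): print(n,dep(c,uv).round(3))
cr=cv2.resize(f[85:275,140:420],None,fx=2.8,fy=2.8,interpolation=cv2.INTER_CUBIC); cr=cv2.convertScaleAbs(cr,alpha=1.4); cv2.imwrite('pics/crop1.png',cr)
E
python3 m.py
```

```text
mats px (389.3, 237.5) c [ 431.2 -368.4] sz [ 74.1 125.5] ang 82.3
mats px (397.6, 295.7) c [ 272.  -385.3] sz [44.1 84.2] ang 73.2
mats px (438.4, 243.5) c [ 416.9 -500.7] sz [80.6 42.5] ang 1.6
foot px (393.3, 246.2) c [ 405.  -368.7] sz [29.7 25.7] ang 84.5
foot px (396.7, 220.4) c [ 474.1 -380.4] sz [22.  31.1] ang 1.7
tray px (163.0, 148.1) c [656.8 267. ] sz [201.2 146. ] ang 1.3
org px (334.5, 159.5) c [ 637.1 -202.7] sz [116.2 191. ] ang 87.5
board px (258.2, 158.7) c [649.   28.7] sz [338.3 158. ] ang 88.2
blue px (226.9, 133.6) c [696.6  92. ] sz [42.5 38.8] ang 70.6
blue px (313.2, 169.5) c [ 631.3 -142.4] sz [121.7   5.4] ang 1.0
dark px (227.0, 133.8) c [692.5  93.3] sz [53.7 40.9] ang 75.9
dark px (237.2, 168.0) c [599.7  60.4] sz [16.2 35.1] ang 26.3
dark px (233.7, 160.7) c [619.7  70.9] sz [14.1 34.9] ang 25.5
cup [[ 0.427 -0.032  0.006]]
mat [[ 0.395 -0.342  0.005]]
mat2 [[ 0.399 -0.502  0.003]]
mat3 [[ 0.26  -0.389  0.004]]
foot [[ 0.47  -0.374  0.031]]
foot2 [[ 0.394 -0.364  0.027]]
grip [[ 0.438 -0.364  0.098]]
board [[0.593 0.12  0.059]]
board2 [[ 0.601 -0.108  0.054]]
tray [[0.601 0.255 0.006]]
chiptc [[ 0.606 -0.022  0.069]]
chip2 [[ 0.684 -0.047  0.063]]
counter [[ 0.418 -0.198  0.002]]
```

View pics/crop1.png

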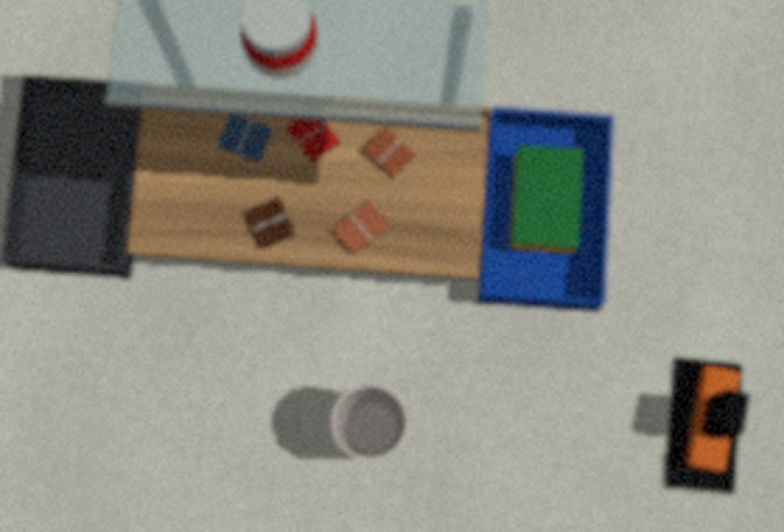

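The crop shows the copper chip at (388,152), red at (313,138) and blue at (245,137) on the back half. Terracotta is at (360,226) and brown at (268,222) on the front half. The orange foot is at (713,418) on the big mat. Next I'll move towards the mat.

```bash
python3 -m crank '[[[-0.030,-0.029,0,0],[-0.030,-0.029,0,0],[-0.030,-0.029,0,0],[-0.030,-0.029,0,0],[-0.030,-0.029,0,0],[-0.030,-0.029,0,0],[-0.030,-0.029,0,0],[-0.030,-0.029,0,0],[0,-0.04,0,-0.058],[0,-0.04,0,-0.057]]]'
```

```text
clock: 0.98
eef_pos: [0.2806, 0.1212, 0.2309]
ee_rot: [[-0.99, 0.138, -0.001], [0.138, 0.99, -0.0], [0.001, -0.001, -1.0]]
contact_force: [0.6, -0.8, 1.0]
grip_width: 0.997
gripper_force: 0.0
```

```bash
python3 - <<'E'
from h import *
import pickle
c=pickle.load(open('side0.pkl','rb'));t=pickle.load(open('top0.pkl','rb'))
# jar, lotion, cup via depth; tier front edge
for n,uv in dict(jar=(239,92),lot=(97,221),cuprim=(258,235),cuprimR=(283,236),tierFL=(182,121),tierFR=(308,126),dish=(470,138)).items(): print(n,dep(t,uv).round(3),onz(t,[uv],.265).round(3))
for n,uv in dict(jar=(204,172),lot=(224,318),tray=(187,300),dish=(285,172),tierFL=(174,200),tierFR=(247,170)).items(): print('side',n,dep(c,uv).round(3))
E
```

```text
jar [[0.704 0.038 0.332]] [[0.732 0.044 0.265]]
lot [[0.437 0.391 0.152]] [[0.427 0.344 0.265]]
cuprim [[ 0.419 -0.003  0.097]] [[ 0.407 -0.011  0.265]]
cuprimR [[ 0.421 -0.068  0.06 ]] [[ 0.407 -0.065  0.265]]
tierFL [[0.656 0.168 0.275]] [[0.659 0.17  0.265]]
tierFR [[ 0.653 -0.114  0.275]] [[ 0.656 -0.114  0.265]]
dish [[ 0.712 -0.584  0.041]] [[ 0.641 -0.484  0.265]]
side jar [[0.689 0.062 0.331]]
side lot [[0.428 0.404 0.142]]
side tray [[0.651 0.276 0.002]]
side dish [[ 0.709 -0.575  0.031]]
side tierFL [[0.736 0.163 0.275]]
side tierFR [[ 0.904 -0.568  0.004]]
```

```bash
python3 -m crank '[[[-0.018,-0.037,0,0],[-0.018,-0.037,0,0],[-0.018,-0.037,0,0],[-0.018,-0.037,0,0],[-0.018,-0.037,0,0],[-0.018,-0.037,0,0],[-0.018,-0.037,0,0],[-0.018,-0.037,0,0],[-0.018,-0.037,0,0],[-0.018,-0.037,0,0]]]'; python3 -m crank '[[[-0.015,-0.031,0,0],[-0.015,-0.031,0,0],[-0.015,-0.031,0,0],[0,0,0,0]]]'
python3 - <<'E'
from h import *
import pickle
c=cam('wrist'); pickle.dump(c,open('w1.pkl','wb')); cv2.imwrite('pics/w1.png',c['frame']); print(robot.read_state()['joint_positions'].round(3),c['o'])
E
```

```text
clock: 1.82
eef_pos: [0.4006, -0.2451, 0.2311]
ee_rot: [[-0.99, 0.14, -0.0], [0.14, 0.99, 0.0], [0.0, 0.0, -1.0]]
contact_force: [0.4, 0.9, 0.9]
grip_width: 1.002
gripper_force: 0.0
clock: 2.15
eef_pos: [0.433, -0.3457, 0.2296]
ee_rot: [[-0.99, 0.142, -0.001], [0.142, 0.99, -0.0], [0.001, -0.0, -1.0]]
contact_force: [0.8, -1.7, -0.1]
grip_width: 1.001
gripper_force: 0.0
[-0.671  0.324  0.109  1.358 -0.    -0.529] [ 0.36954018 -0.3362772   0.37124583]
```

View pics/w1.png

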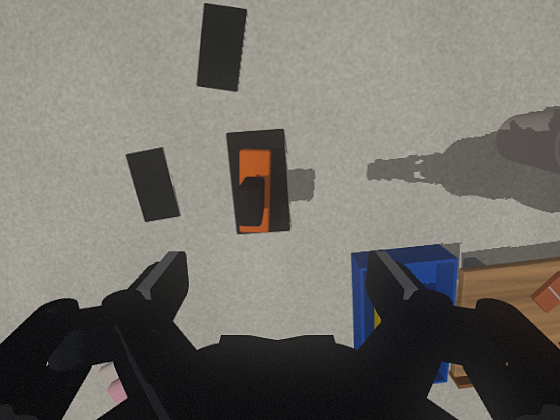

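The wrist view shows the scraper foot at about (255,192) standing on the big mat (260,181). The decoy mats are at (222,47) and (153,184), clearly smaller. Next: measure the scraper here, then test whether pushing out of reach gives a lean.

```bash
cat > w.py <<'E'
from h import *
def meas(c,verbose=1):
    f=c['frame']; hsv=cv2.cvtColor(f,cv2.COLOR_BGR2HSV); H,S,V=[hsv[...,i].astype(int) for i in range(3)]
    out={}
    o=((H<20)&(S>150)&(V>90)).astype(np.uint8); o=cv2.morphologyEx(o,cv2.MORPH_CLOSE,np.ones((25,25)))
    d=((V<60)|(o>0)).astype(np.uint8)
    for n,m,z in(('foot',o,.028),('mat',d,.004)):
        cs,_=cv2.findContours(m,cv2.RETR_EXTERNAL,cv2.CHAIN_APPROX_NONE)
        for k in cs:
            if cv2.contourArea(k)<800: continue
            x,y,w,h=cv2.boundingRect(k)
            if x<=1 or y<=1 or x+w>=559 or y+h>=419: continue
            r=cv2.minAreaRect((onz(c,k.reshape(-1,2),z)[:,:2]*1000).astype(np.float32))
            print(n,(x,y,w,h),np.round(r[0],1),np.round(r[1],1),round(r[2],1))
if __name__=='__main__':
    import pickle; c=pickle.load(open('w1.pkl','rb')); meas(c); print(dep(c,[(255,160),(262,225),(252,190),(252,200),(232,150),(280,150),(340,130)]).round(4))
E
python3 w.py; python3 -m crank '[[[-0.034,-0.0215,0,0],[-0.034,-0.0215,0,0],[-0.034,-0.0215,0,0],[-0.034,-0.0215,0,0],[-0.034,-0.0215,0,0],[-0.034,-0.0215,0,0],[-0.034,-0.0215,0,0],[0,0,0,0]]]'; python3 -c "
from h import *
print(robot.read_state()['joint_positions'].round(3))"
```

```text
foot (239, 149, 32, 84) [ 437.9 -373.1] [35.4 99.4] 80.0
mat (126, 148, 54, 74) [ 416.1 -500.3] [87.7 46.8] 1.6
mat (227, 129, 63, 105) [ 432.3 -367.7] [ 68.  127.6] 85.9
mat (197, 3, 50, 88) [ 272.9 -386.6] [47.3 88.1] 73.2
[[ 0.4013 -0.3661  0.0271]
 [ 0.4796 -0.3702  0.0267]
 [ 0.4226 -0.3677  0.0934]
 [ 0.4322 -0.3692  0.0934]
 [ 0.3876 -0.394   0.0024]
 [ 0.3959 -0.3363  0.0033]
 [ 0.3826 -0.2612 -0.0007]]
clock: 2.87
eef_pos: [0.586, -0.4702, 0.2342]
ee_rot: [[-0.99, 0.139, 0.001], [0.139, 0.99, -0.001], [-0.002, -0.001, -1.0]]
contact_force: [-0.3, -0.3, -0.0]
grip_width: 0.998
gripper_force: 0.0
[-0.676  0.889  1.079  1.76   0.    -0.537]
```

```bash
python3 -m crank '[[[-0.034,-0.0215,0,0],[-0.034,-0.0215,0,0],[-0.034,-0.0215,0,0],[-0.034,-0.0215,0,0],[0,0,0,0]]]'; python3 -c "
from h import *
print(robot.read_state()['joint_positions'].round(3))"
```

```text
clock: 3.28
eef_pos: [0.5461, -0.4423, 0.2683]
ee_rot: [[-0.988, 0.141, -0.07], [0.137, 0.989, 0.057], [0.077, 0.046, -0.996]]
contact_force: [-0.3, 0.3, -0.3]
grip_width: 1.0
gripper_force: 0.0
[-0.681  0.974  1.348  2.035 -0.    -0.541]
```

```bash
python3 -m crank '[[[0.02,0.013,-0.03,0],[0.02,0.013,-0.03,0],[0.0,0.0,-0.04,0],[0.0,0.0,-0.04,0],[0.0,0.0,-0.04,0],[0.0,0.0,-0.04,0],[0.0,0.0,-0.04,0],[0.0,0.0,-0.04,0],[0.0,0.0,-0.04,0],[0.0,0.0,-0.04,0]]]'; python3 -c "
from h import *
print(robot.read_state()['joint_positions'].round(3))"
```

```text
clock: 4.12
eef_pos: [0.4321, -0.3481, 0.4983]
ee_rot: [[-0.986, 0.141, 0.086], [0.136, 0.988, -0.069], [-0.095, -0.056, -0.994]]
contact_force: [-0.4, -0.6, 0.0]
grip_width: 1.005
gripper_force: 0.0
[-0.678  0.449  1.025  2.036  0.    -0.539]
```

```bash
python3 -m crank '[[[-0.003,0.038,0.0045,0],[-0.003,0.038,0.0045,0],[-0.003,0.038,0.0045,0],[-0.003,0.038,0.0045,0],[-0.003,0.038,0.0045,0],[-0.003,0.038,0.0045,0],[-0.003,0.038,0.0045,0],[-0.003,0.038,0.0045,0]]]'; python3 -m crank '[[[-0.004,0,-0.04,0],[-0.004,0,-0.04,0],[-0.004,0,-0.04,0],[-0.006,0,-0.04,0],[-0.006,0,-0.04,0],[-0.006,0,-0.04,0],[-0.006,0,-0.04,0],[-0.006,0,-0.04,0],[-0.006,0,-0.04,0],[-0.006,0,-0.04,0]]]';python3 -c "
from h import *
print(robot.read_state()['joint_positions'].round(3))"
```

```text
clock: 4.78
eef_pos: [0.5015, -0.0538, 0.4464]
ee_rot: [[-0.986, 0.142, 0.085], [0.136, 0.988, -0.069], [-0.094, -0.056, -0.994]]
contact_force: [0.3, -0.5, -0.3]
grip_width: 1.001
gripper_force: 0.0
clock: 5.62
eef_pos: [0.4436, -0.0408, 0.6155]
ee_rot: [[-0.942, 0.139, 0.306], [0.119, 0.989, -0.084], [-0.314, -0.043, -0.948]]
contact_force: [1.1, -0.7, 0.3]
grip_width: 1.003
gripper_force: 0.0
[-0.041  0.147  0.927  2.036 -0.071  0.08 ]
```

```bash
python3 -m crank '[[[-0.014,-0.002,-0.037,0],[-0.014,-0.002,-0.037,0],[-0.014,-0.002,-0.037,0],[-0.016,-0.002,-0.036,0],[-0.016,-0.002,-0.036,0],[-0.016,-0.002,-0.036,0],[-0.018,-0.002,-0.035,0],[-0.018,-0.002,-0.035,0],[-0.018,-0.002,-0.035,0],[-0.018,-0.002,-0.035,0]]]';python3 -c "
from h import *
print(robot.read_state()['joint_positions'].round(3))"
```

```text
clock: 6.45
eef_pos: [0.4111, -0.0552, 0.7349]
ee_rot: [[-0.812, 0.135, 0.568], [0.091, 0.99, -0.105], [-0.577, -0.034, -0.816]]
contact_force: [0.2, -0.2, 0.4]
grip_width: 0.997
gripper_force: 0.0
[-0.095  0.052  1.132  2.036 -0.051  0.014]
```

```bash
cat > go.py <<'E'
from h import *
import sys
def go(*targets,turn=0):
    s=robot.read_state(); R=np.array(s['ee_rot']); p=np.array(s['eef_pos']); c,q=np.cos(turn),np.sin(turn); R=R@np.array([[c,-q,0],[q,c,0],[0,0,1]])
    print('clk',round(s['clock'],2),'p',p.round(4),'j',np.array(s['joint_positions']).round(2),'F',np.array(s['contact_force']).round(1)); print(R.round(3).tolist())
    for t in targets:
        d=R.T@(np.array(t)-p); n=int(np.ceil(np.linalg.norm(d)/.0405)); print(t,'total',(d*1000).round(1),'rows',n,'each',(d/n).round(5)); p=np.array(t)
if __name__=='__main__':
    a=sys.argv[1:]; go(*[eval(x) for x in a])
E
python3 -c "
from go import *
go((.381,-.362,.142),(.449,-.375,.0445),turn=.059)"
```

```text
clk 6.45 p [ 0.4111 -0.0552  0.7349] j [-0.09  0.05  1.13  2.04 -0.05  0.01] F [ 0.2 -0.2  0.4]
[[-0.802, 0.183, 0.568], [0.149, 0.983, -0.105], [-0.578, 0.0, -0.816]]
(0.381, -0.362, 0.142) total [ 321.1 -307.4  499. ] rows 17 each [ 0.01889 -0.01808  0.02935]
(0.449, -0.375, 0.0445) total [-1.000e-01 -4.000e-01  1.196e+02] rows 3 each [-5.000e-05 -1.400e-04  3.986e-02]
```

```bash
python3 -m crank '[[[0,0,0,0.059],[0.018,-0.017,0.028,0],[0.018,-0.017,0.028,0],[0.018,-0.017,0.028,0],[0.018,-0.017,0.028,0],[0.018,-0.017,0.028,0],[0.018,-0.017,0.028,0],[0.018,-0.017,0.028,0],[0.018,-0.017,0.028,0],[0.018,-0.017,0.028,0]]]'; python3 go.py '(.381,-.362,.142)' '(.449,-.375,.0445)'
```

```text
clock: 7.28
eef_pos: [0.4007, -0.1763, 0.5038]
ee_rot: [[-0.804, 0.183, 0.567], [0.149, 0.983, -0.106], [-0.576, -0.001, -0.817]]
contact_force: [1.4, 0.4, 1.0]
grip_width: 1.001
gripper_force: 0.0
clk 7.28 p [ 0.4007 -0.1763  0.5038] j [-0.57 -0.35 -0.05  1.29  0.22 -0.32] F [1.4 0.4 1. ]
[[-0.804, 0.183, 0.567], [0.149, 0.983, -0.106], [-0.576, -0.001, -0.817]]
(0.381, -0.362, 0.142) total [ 196.8 -186.   304.1] rows 11 each [ 0.01789 -0.01691  0.02764]
(0.449, -0.375, 0.0445) total [ -0.4  -0.3 119.6] rows 3 each [-0.00013 -0.00011  0.03986]
```

```bash
python3 -m crank '[[[0.0179,-0.0169,0.0276,0],[0.0179,-0.0169,0.0276,0],[0.0179,-0.0169,0.0276,0],[0.0179,-0.0169,0.0276,0],[0.0179,-0.0169,0.0276,0],[0.0179,-0.0169,0.0276,0],[0.0179,-0.0169,0.0276,0],[0.0179,-0.0169,0.0276,0],[0.0179,-0.0169,0.0276,0],[0.0179,-0.0169,0.0276,0]]]';python3 -m crank '[[[0.0179,-0.0169,0.0276,0],[0,0,0,0]]]'; python3 go.py '(.381,-.362,.142)' '(.449,-.375,.0445)'; python3 - <<'E'
from h import *
import pickle,w
c=cam('wrist'); pickle.dump(c,open('w2.pkl','wb')); cv2.imwrite('pics/w2.png',c['frame']); w.meas(c)
E
```

```text
clock: 8.12
eef_pos: [0.3822, -0.3451, 0.1753]
ee_rot: [[-0.804, 0.183, 0.566], [0.149, 0.983, -0.106], [-0.576, -0.001, -0.818]]
contact_force: [0.9, -1.1, 0.7]
grip_width: 1.001
gripper_force: 0.0
clock: 8.28
eef_pos: [0.3786, -0.3608, 0.1372]
ee_rot: [[-0.807, 0.184, 0.561], [0.154, 0.983, -0.101], [-0.571, 0.005, -0.821]]
contact_force: [-1.4, 2.0, -2.2]
grip_width: 1.0
gripper_force: 0.0
clk 8.28 p [ 0.3786 -0.3608  0.1372] j [-1.02 -0.03 -0.74  0.43  0.44 -0.74] F [-1.4  2.  -2.2]
[[-0.807, 0.184, 0.561], [0.154, 0.983, -0.101], [-0.571, 0.005, -0.821]]
(0.381, -0.362, 0.142) total [-4.9 -0.7 -2.5] rows 1 each [-0.00486 -0.00073 -0.00247]
(0.449, -0.375, 0.0445) total [ -1.2  -0.7 119.6] rows 3 each [-0.00041 -0.00024  0.03986]
foot (251, 131, 45, 89) [ 430.6 -372.2] [ 35.3 107.4] 80.1
mat (92, 129, 91, 74) [ 414.1 -499.8] [87.6 47.5] 1.9
mat (228, 98, 89, 164) [ 488.2 -374.3] [ 72.4 244.6] 83.8
```

View pics/w2.png

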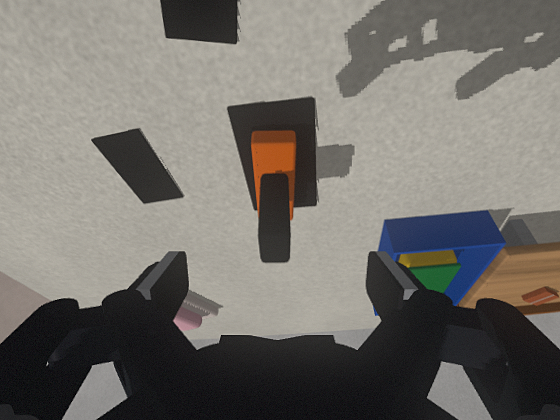

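The wrist view shows the black grip (275,215) centred between the open fingers (186 and 367), with the foot on the big mat. Descending along the tool axis and gripping.

```bash
python3 -m crank '[[[-0.0005,0,0.03,0],[-0.0005,0,0.03,0],[0,0,0.03,0],[0,0,0.0285,0],[0,0,0,0]]]'; python3 -m crank '[[[0,0,0,0],[0,0,0,0],[0,0,0,0],[0,0,0,0],[0,0,0,0],[0,0,0,0]]]' 0.015 70; python3 go.py
```

```text
clock: 8.75
eef_pos: [0.4502, -0.3726, 0.0448]
ee_rot: [[-0.805, 0.181, 0.565], [0.149, 0.983, -0.103], [-0.574, 0.001, -0.819]]
contact_force: [-0.8, 1.7, -0.5]
grip_width: 1.001
gripper_force: 0.0
clock: 9.25
eef_pos: [0.4486, -0.374, 0.048]
ee_rot: [[-0.804, 0.183, 0.566], [0.149, 0.983, -0.106], [-0.576, -0.001, -0.817]]
contact_force: [-7.3, 1.0, 12.4]
grip_width: 0.271
gripper_force: 71.3
clk 9.25 p [ 0.4486 -0.374   0.048 ] j [-0.9   0.2  -0.79  0.1   0.39 -0.62] F [-7.3  1.  12.4]
[[-0.804, 0.183, 0.566], [0.149, 0.983, -0.106], [-0.576, -0.001, -0.817]]
```

```bash
python3 -m crank '[[[-0.006,0,-0.008,0],[-0.022,0,-0.031,0],[-0.022,0,-0.031,0],[-0.022,0,-0.031,0],[-0.022,0,-0.031,0],[0,0,0,0]]]'; python3 go.py '(.55,-.094,.20)'
```

```text
clock: 9.75
eef_pos: [0.4513, -0.376, 0.2176]
ee_rot: [[-0.801, 0.183, 0.571], [0.145, 0.983, -0.111], [-0.582, -0.006, -0.813]]
contact_force: [2.5, -2.0, -0.3]
grip_width: 0.272
gripper_force: 69.9
clk 9.75 p [ 0.4513 -0.376   0.2176] j [-0.9  -0.01 -0.52  0.57  0.39 -0.62] F [ 2.5 -2.  -0.3]
[[-0.801, 0.183, 0.571], [0.145, 0.983, -0.111], [-0.582, -0.006, -0.813]]
(0.55, -0.094, 0.2) total [-27.9 295.4  39.3] rows 8 each [-0.00349  0.03693  0.00491]
```

```bash
python3 -m crank '[[[-0.0035,0.037,0.005,0],[-0.0035,0.037,0.005,0],[-0.0035,0.037,0.005,0],[-0.0035,0.037,0.005,0],[-0.0035,0.037,0.005,0],[-0.0035,0.037,0.005,0],[-0.0035,0.037,0.005,0],[-0.0035,0.037,0.005,0],[0,0,0,0],[0,0,0,0]]]'; python3 go.py; python3 - <<'E'
from h import *
import pickle
for n in('wrist','top','side'):
    c=cam(n); pickle.dump(c,open(n+'3.pkl','wb')); cv2.imwrite(f'pics/{n}3.png',c['frame'])
a=cv2.imread('pics/wrist3.png'); b=cv2.imread('pics/top3.png')[70:260,130:430]; 
o=np.zeros((600,800,3),np.uint8); o[:420,:560]=a; o[410:600,500:800]=b; cv2.imwrite('pics/m3.png',o)
E
```

```text
clock: 10.58
eef_pos: [0.5486, -0.0885, 0.1917]
ee_rot: [[-0.806, 0.178, 0.565], [0.146, 0.984, -0.102], [-0.574, 0.0, -0.819]]
contact_force: [-0.4, -0.2, -3.4]
grip_width: 0.272
gripper_force: 70.5
clk 10.58 p [ 0.5486 -0.0885  0.1917] j [-0.15 -0.15 -0.73  0.38 -0.02  0.02] F [-0.4 -0.2 -3.4]
[[-0.806, 0.178, 0.565], [0.146, 0.984, -0.102], [-0.574, 0.0, -0.819]]
```

View pics/m3.png

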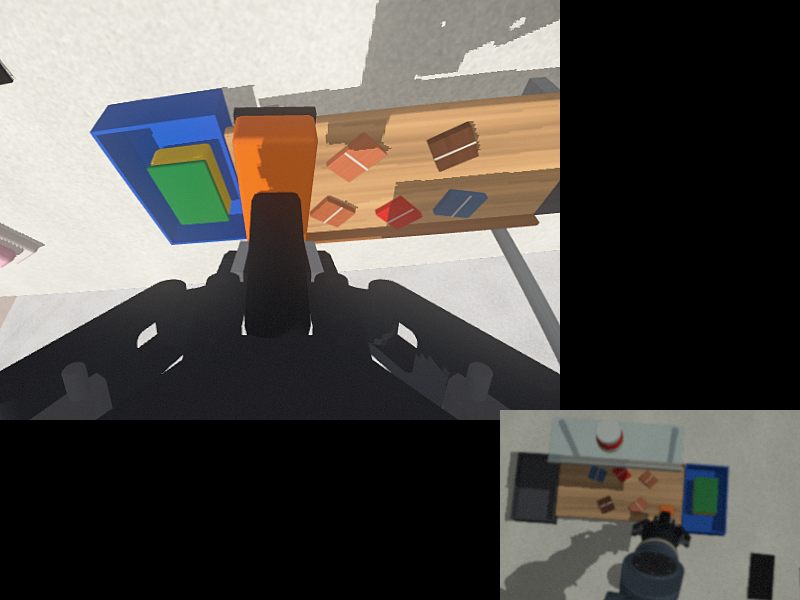

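The wrist view shows the five chips: terracotta (357,157), brown (454,147), copper (333,211), red (398,212) and blue (460,204). The front board edge runs from (325,116) to (560,94), and the rail from (310,238) to (538,220). The scraper is held square, over the empty organiser end of the board.

```bash
python3 - <<'E'
from h import *
import pickle
c=pickle.load(open('wrist3.pkl','rb')); print(c['o'].round(3))
f=c['frame'].astype(int)
for n,uv in dict(tc=(357,157),brown=(454,147),copper=(333,211),red=(398,212),blue=(460,204),end=(545,190)).items(): print(n,onz(c,[uv],.063)[0].round(3),dep(c,uv)[0].round(3))
for u in(350,430,510):
    print(u,'depth z/x by row:',[(v,)+tuple(dep(c,(u,v))[0][[0,2]].round(3)) for v in list(range(88,124,3))+list(range(206,246,3))])
cs=[(r,) for r in ()]
# scraper foot held: bottom front corners by depth
print('foot',dep(c,[(245,120),(305,122),(250,150),(300,150),(275,200)]).round(4))
E
```

```text
[ 0.416 -0.064  0.27 ]
tc [ 0.603 -0.025  0.063] [ 0.604 -0.024  0.062]
brown [0.606 0.06  0.063] [0.607 0.061 0.061]
copper [ 0.676 -0.049  0.063] [ 0.678 -0.049  0.062]
red [0.691 0.022 0.063] [0.693 0.023 0.062]
blue [0.689 0.088 0.063] [0.69  0.089 0.062]
end [0.682 0.175 0.063] [0.694 0.186 0.053]
350 depth z/x by row: [(88, np.float64(0.571), np.float64(-0.001)), (91, np.float64(0.574), np.float64(-0.001)), (94, np.float64(0.578), np.float64(-0.003)), (97, np.float64(0.581), np.float64(-0.002)), (100, np.float64(0.584), np.float64(-0.002)), (103, np.float64(0.587), np.float64(-0.0)), (106, np.float64(0.591), np.float64(-0.002)), (109, np.float64(0.595), np.float64(-0.002)), (112, np.float64(0.569), np.float64(0.042)), (115, np.float64(0.569), np.float64(0.046)), (118, np.float64(0.568), np.float64(0.052)), (121, np.float64(0.57), np.float64(0.054)), (206, np.float64(0.68), np.float64(0.056)), (209, np.float64(0.68), np.float64(0.06)), (212, np.float64(0.684), np.float64(0.061)), (215, np.float64(0.689), np.float64(0.061)), (218, np.float64(0.706), np.float64(0.053)), (221, np.f
[... 2218 characters left out ...]
p.float64(0.053)), (212, np.float64(0.729), np.float64(0.053)), (215, np.float64(0.735), np.float64(0.053)), (218, np.float64(0.736), np.float64(0.057)), (221, np.float64(0.738), np.float64(0.06)), (224, np.float64(0.736), np.float64(0.066)), (227, np.float64(0.742), np.float64(0.066)), (230, np.float64(0.857), np.float64(-0.001)), (233, np.float64(0.869), np.float64(-0.003)), (236, np.float64(0.745), np.float64(0.076)), (239, np.float64(0.744), np.float64(0.081)), (242, np.float64(0.745), np.float64(0.084)), (245, np.float64(0.744), np.float64(0.088))]
foot [[ 0.4881 -0.0914  0.1569]
 [ 0.4924 -0.0656  0.1589]
 [ 0.4936 -0.0896  0.1712]
 [ 0.4979 -0.0691  0.1705]
 [ 0.5193 -0.0837  0.1778]]
```

```bash
cat > foot.py <<'E'
from h import *
import pickle,sys
def fit(c):
    hsv=cv2.cvtColor(c['frame'],cv2.COLOR_BGR2HSV); H,S,V=[hsv[...,i].astype(int) for i in range(3)]
    m=((H<18)&(S>180)&(V>120)); m[:,:225]=0; m[:,325:]=0; m=cv2.erode(m.astype(np.uint8),np.ones((5,5)))
    v,u=np.nonzero(m); d=ray(c,np.c_[u,v]); P=c['o']+d*c['depth'][v,u][:,None]
    best=None; rng=np.random.default_rng(0)
    for _ in range(300):
        q=P[rng.choice(len(P),3)]; n=np.cross(q[1]-q[0],q[2]-q[0]); l=np.linalg.norm(n)
        if l<1e-7: continue
        n/=l
        if abs(n[2])<.7: continue
        k=np.abs((P-q[0])@n)<.002
        if best is None or k.sum()>best.sum(): best=k
    Q=P[best]; n=np.linalg.svd(Q-Q.mean(0))[2][2]; n*=np.sign(n[2])
    # ends & yaw
    r=cv2.minAreaRect((Q[:,:2]*1000).astype(np.float32))
    print('normal',n.round(3),'mean',Q.mean(0).round(4),len(Q),len(P),r)
if __name__=='__main__': fit(pickle.load(open(sys.argv[1],'rb')))
E
python3 foot.py wrist3.pkl
```

```text
normal [-0.004  0.012  1.   ] mean [ 0.5046 -0.081   0.1706] 4311 5005 ((518.9403076171875, -83.33831787109375), (33.14030838012695, 60.23627471923828), 80.54560852050781)
```

```bash
python3 go.py '(.608,-.099,.18)' '(.608,-.099,.101)' '(.680,-.102,.101)' '(.692,.223,.101)'
```

```text
clk 10.73 p [ 0.5481 -0.0919  0.192 ] j [-0.16 -0.15 -0.73  0.38 -0.02  0.02] F [ 0.1 -0.3 -2.7]
[[-0.805, 0.184, 0.565], [0.15, 0.983, -0.105], [-0.574, 0.0, -0.819]]
(0.608, -0.099, 0.18) total [-42.4   4.   44.3] rows 2 each [-0.02119  0.00199  0.02217]
(0.608, -0.099, 0.101) total [45.4 -0.  64.7] rows 2 each [ 2.269e-02 -1.000e-05  3.233e-02]
(0.68, -0.102, 0.101) total [-58.4  10.3  41. ] rows 2 each [-0.02919  0.00514  0.02049]
(0.692, 0.223, 0.101) total [ 39.2 321.7 -27.5] rows 9 each [ 0.00436  0.03574 -0.00305]
```

```bash
python3 -m crank '[[[-0.021,0.002,0.022,0],[-0.021,0.002,0.022,0],[0.015,0,0.0215,0],[0.015,0,0.0215,0],[0.009,0,0.013,0],[0.004,0,0.006,0],[0,0,0,0],[0,0,0,0]]]'; python3 go.py '(.608,-.099,.101)' '(.680,-.102,.101)'
```

```text
clock: 11.4
eef_pos: [0.6085, -0.099, 0.1055]
ee_rot: [[-0.804, 0.184, 0.565], [0.151, 0.983, -0.106], [-0.575, 0.0, -0.818]]
contact_force: [0.4, 0.3, -1.4]
grip_width: 0.274
gripper_force: 70.5
clk 11.4 p [ 0.6085 -0.099   0.1055] j [-0.15  0.09 -0.75  0.11 -0.02  0.03] F [ 0.4  0.3 -1.4]
[[-0.804, 0.184, 0.565], [0.151, 0.983, -0.106], [-0.575, 0.0, -0.818]]
(0.608, -0.099, 0.101) total [ 3.  -0.1  3.4] rows 1 each [ 3.01e-03 -5.00e-05  3.36e-03]
(0.68, -0.102, 0.101) total [-58.3  10.3  41. ] rows 2 each [-0.02917  0.00515  0.02051]
```

```bash
python3 -m crank '[[[0.0012,0,0.0016,0],[0.0012,0,0.0016,0],[0,0,0,0]]]' | grep -E 'pos|cont'; python3 -m crank '[[[0.0006,0,0.0008,0],[0,0,0,0]]]' | grep -E 'pos|cont';  python3 -m crank '[[[0.0006,0,0.0008,0],[0,0,0,0]]]' | grep -E 'pos|cont'
```

```text
eef_pos: [0.6086, -0.0981, 0.1015]
contact_force: [-0.3, 0.1, -2.3]
eef_pos: [0.6084, -0.0979, 0.1001]
contact_force: [0.1, 0.5, -2.4]
eef_pos: [0.6084, -0.0979, 0.099]
contact_force: [0.3, 0.4, -1.7]
```

```bash
python3 -m crank '[[[0.0006,0,0.0008,0],[0,0,0,0]]]' | grep -E 'pos|cont'; python3 -m crank '[[[0.0006,0,0.0008,0],[0,0,0,0]]]' | grep -E 'pos|cont';  python3 go.py '(.680,-.102,.098)' '(.692,.223,.098)'
```

```text
eef_pos: [0.6091, -0.098, 0.099]
contact_force: [-4.1, 0.1, 7.5]
eef_pos: [0.6097, -0.0982, 0.099]
contact_force: [-9.4, 0.1, 16.7]
clk 12.32 p [ 0.6097 -0.0982  0.099 ] j [-0.15  0.1  -0.76  0.09 -0.02  0.03] F [-9.4  0.1 16.7]
[[-0.802, 0.183, 0.568], [0.149, 0.983, -0.105], [-0.578, 0.0, -0.816]]
(0.68, -0.102, 0.098) total [-56.4   9.1  41.2] rows 2 each [-0.02821  0.00453  0.02058]
(0.692, 0.223, 0.098) total [ 38.9 321.7 -27.4] rows 9 each [ 0.00432  0.03575 -0.00304]
```

```bash
python3 -m crank '[[[-0.0010,0,-0.0014,0],[-0.0147,0.0023,0.0099,0],[-0.0147,0.0023,0.0099,0],[-0.0147,0.0023,0.0099,0],[-0.0147,0.0023,0.0099,0],[0,0,0,0],[0,0,0,0]]]'; python3 go.py '(.680,-.102,.099)' '(.692,.223,.099)'; python3 - <<'E'
from h import *
import pickle,foot
c=cam('wrist'); pickle.dump(c,open('wrist4.pkl','wb')); cv2.imwrite('pics/wrist4.png',c['frame']); foot.fit(c)
E
```

```text
clock: 12.9
eef_pos: [0.6796, -0.1017, 0.0994]
ee_rot: [[-0.805, 0.182, 0.564], [0.149, 0.983, -0.104], [-0.574, 0.0, -0.819]]
contact_force: [-0.7, 0.6, -2.8]
grip_width: 0.275
gripper_force: 70.3
clk 12.9 p [ 0.6796 -0.1017  0.0994] j [-0.14  0.23 -0.6   0.13 -0.03  0.04] F [-0.7  0.6 -2.8]
[[-0.805, 0.182, 0.564], [0.149, 0.983, -0.104], [-0.574, 0.0, -0.819]]
(0.68, -0.102, 0.099) total [-0.1 -0.2  0.6] rows 1 each [-0.00015 -0.00022  0.00057]
(0.692, 0.223, 0.099) total [ 38.9 321.7 -27.2] rows 9 each [ 0.00432  0.03575 -0.00302]
normal [-0.007  0.008  1.   ] mean [ 0.636  -0.0937  0.0784] 4389 5779 ((649.4307861328125, -96.15095520019531), (33.19141387939453, 59.23938751220703), 79.42215728759766)
```

View pics/wrist4.png

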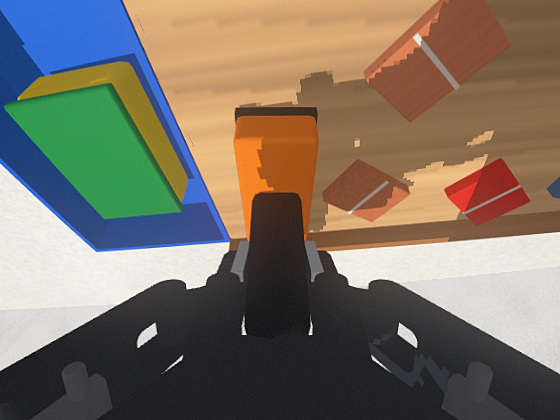

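The foot at (275,150) stands on the board just to the left of the copper chip (366,190), clear of the rail at (380,238). Sweeping towards the tray.

```bash
python3 -m crank '[[[0.002,0.0161,-0.0014,0],[0.002,0.0161,-0.0014,0],[0.002,0.0161,-0.0014,0],[0.002,0.0161,-0.0014,0],[0.002,0.0161,-0.0014,0],[0.002,0.0161,-0.0014,0],[0.002,0.0161,-0.0014,0],[0.002,0.0161,-0.0014,0]]]'; python3 go.py '(.692,.223,.099)'
```

```text
clock: 13.62
eef_pos: [0.6828, 0.0289, 0.0998]
ee_rot: [[-0.805, 0.183, 0.565], [0.15, 0.983, -0.105], [-0.574, 0.0, -0.819]]
contact_force: [0.7, -0.5, -2.6]
grip_width: 0.27
gripper_force: 70.4
clk 13.62 p [0.6828 0.0289 0.0998] j [ 0.12  0.24 -0.58  0.16 -0.17  0.25] F [ 0.7 -0.5 -2.6]
[[-0.805, 0.183, 0.565], [0.15, 0.983, -0.105], [-0.574, 0.0, -0.819]]
(0.692, 0.223, 0.099) total [ 22.  192.5 -14.5] rows 5 each [ 0.00441  0.0385  -0.0029 ]
```

```bash
python3 -m crank '[[[0.0019,0.0161,-0.0012,0],[0.0019,0.0161,-0.0012,0],[0.0019,0.0161,-0.0012,0],[0.0019,0.0161,-0.0012,0],[0.0019,0.0161,-0.0012,0],[0.0019,0.0161,-0.0012,0],[0.0019,0.0161,-0.0012,0],[0.0019,0.0161,-0.0012,0],[0.0019,0.0161,-0.0012,0],[0.0019,0.0161,-0.0012,0]]]'; python3 -m crank '[[[0.0019,0.0161,-0.0012,0],[0.0019,0.0161,-0.0012,0],[0,0,0,0],[0,0,0,0]]]'; python3 - <<'E'
from h import *
import pickle
b=cam('top')['frame'][70:210,120:340]; a=cam('wrist')['frame']
o=np.zeros((600,800,3),np.uint8); o[:420,:560]=a; o[320:600,360:800]=cv2.convertScaleAbs(cv2.resize(b,None,fx=2,fy=2),alpha=1.5); cv2.imwrite('pics/m5.png',o)
E
python3 go.py
```

```text
clock: 14.45
eef_pos: [0.6902, 0.1911, 0.0988]
ee_rot: [[-0.805, 0.183, 0.565], [0.149, 0.983, -0.105], [-0.574, 0.0, -0.819]]
contact_force: [-0.3, -0.3, -2.8]
grip_width: 0.27
gripper_force: 70.4
clock: 14.78
eef_pos: [0.6919, 0.2236, 0.0985]
ee_rot: [[-0.805, 0.181, 0.565], [0.148, 0.983, -0.104], [-0.574, -0.0, -0.819]]
contact_force: [-0.8, 0.3, -2.6]
grip_width: 0.276
gripper_force: 70.4
clk 14.88 p [0.6921 0.2226 0.0985] j [ 0.46  0.36 -0.39  0.31 -0.35  0.55] F [ 0.5 -0.1 -2.5]
[[-0.805, 0.183, 0.565], [0.149, 0.983, -0.105], [-0.574, -0.0, -0.819]]
```

View pics/m5.png

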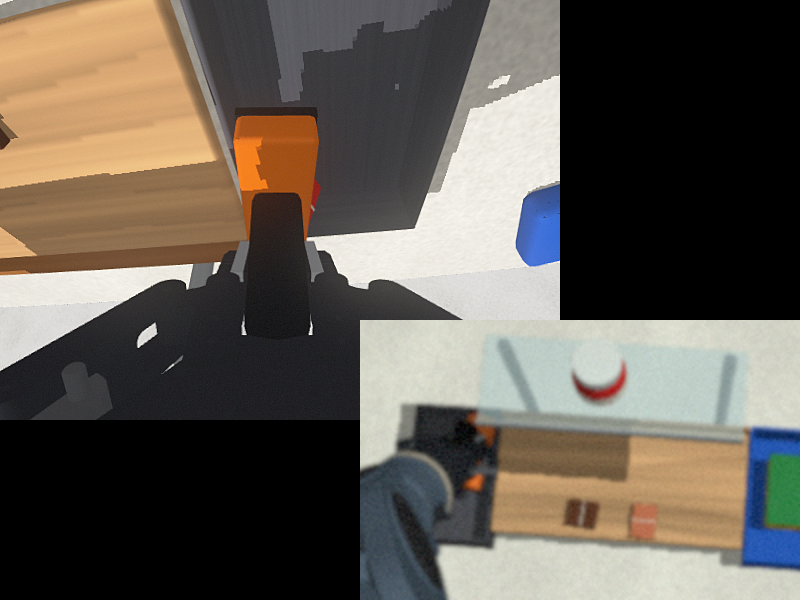

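The back half of the board is clear and a red chip shows in the tray at (315,190). In the top inset, brown (582,514) and terracotta (643,520) remain at the front. Pulling out and going back for the front sweep.

```bash
python3 go.py '(.685,.2226,.107)' '(.55,.20,.15)' '(.54,-.095,.15)' '(.622,-.0996,.110)' '(.622,-.0996,.099)' '(.633,.225,.099)'
```

```text
clk 14.88 p [0.6921 0.2226 0.0985] j [ 0.46  0.36 -0.39  0.31 -0.35  0.55] F [ 0.5 -0.1 -2.5]
[[-0.805, 0.183, 0.565], [0.149, 0.983, -0.105], [-0.574, -0.0, -0.819]]
(0.685, 0.2226, 0.107) total [  0.8  -1.2 -11. ] rows 1 each [ 0.00079 -0.00124 -0.01097]
(0.55, 0.2, 0.15) total [  80.6  -46.9 -109.1] rows 4 each [ 0.02015 -0.01172 -0.02726]
(0.54, -0.095, 0.15) total [ -36.  -291.9   25.3] rows 8 each [-0.00451 -0.03648  0.00317]
(0.622, -0.0996, 0.11) total [-43.7  10.5  79.5] rows 3 each [-0.01457  0.00349  0.02651]
(0.622, -0.0996, 0.099) total [6.3 0.  9. ] rows 1 each [0.00632 0.      0.00901]
(0.633, 0.225, 0.099) total [ 39.7 321.1 -27.9] rows 9 each [ 0.00441  0.03568 -0.0031 ]
```

```bash
python3 -m crank '[[[0.0008,-0.0012,-0.011,0],[0.0161,-0.0094,-0.0218,0],[0.0161,-0.0094,-0.0218,0],[0.0161,-0.0094,-0.0218,0],[0.0161,-0.0094,-0.0218,0],[0.0161,-0.0094,-0.0218,0]]]'|grep -E 'pos|cont'; python3 -m crank '[[[-0.0045,-0.0365,0.0032,0],[-0.0045,-0.0365,0.0032,0],[-0.0045,-0.0365,0.0032,0],[-0.0045,-0.0365,0.0032,0],[-0.0045,-0.0365,0.0032,0],[-0.0045,-0.0365,0.0032,0],[-0.0045,-0.0365,0.0032,0],[-0.0045,-0.0365,0.0032,0],[0,0,0,0]]]'|grep -E 'pos|cont';  python3 go.py '(.622,-.0996,.110)' '(.622,-.0996,.099)'
```

```text
eef_pos: [0.5489, 0.1994, 0.1509]
contact_force: [-0.1, 0.9, -1.6]
eef_pos: [0.5393, -0.1013, 0.1507]
contact_force: [0.7, 1.3, -2.5]
clk 16.13 p [ 0.5393 -0.1013  0.1507] j [-0.18 -0.12 -0.82  0.25 -0.01  0.01] F [ 0.7  1.3 -2.5]
[[-0.803, 0.19, 0.565], [0.155, 0.982, -0.111], [-0.576, -0.001, -0.817]]
(0.622, -0.0996, 0.11) total [-42.6  17.4  79.8] rows 3 each [-0.01421  0.0058   0.0266 ]
(0.622, -0.0996, 0.099) total [6.3 0.  9. ] rows 1 each [6.34e-03 1.00e-05 8.99e-03]
```

```bash
python3 -m crank '[[[-0.0145,0.0036,0.0266,0],[-0.0145,0.0036,0.0266,0],[-0.0145,0.0036,0.0266,0],[0.0030,0,0.0045,0],[0.0030,0,0.0042,0],[0,0,0,0],[0,0,0,0]]]'|grep -E 'pos|cont';  python3 go.py '(.622,-.0996,.099)' '(.633,.225,.0985)'; python3 - <<'E'
from h import *
import foot
foot.fit(cam('wrist'))
E
```

```text
eef_pos: [0.6218, -0.0989, 0.0991]
contact_force: [-0.5, -0.6, -2.6]
clk 16.72 p [ 0.6218 -0.0989  0.0991] j [-0.15  0.13 -0.73  0.1  -0.02  0.03] F [-0.5 -0.6 -2.6]
[[-0.805, 0.183, 0.565], [0.15, 0.983, -0.105], [-0.574, 0.0, -0.819]]
(0.622, -0.0996, 0.099) total [-0.2 -0.6  0.3] rows 1 each [-0.00019 -0.00062  0.00028]
(0.633, 0.225, 0.0985) total [ 40.1 321.1 -27.5] rows 9 each [ 0.00445  0.03568 -0.00305]
normal [-0.007  0.002  1.   ] mean [ 0.5784 -0.0905  0.0783] 4386 5801 ((592.7239990234375, -93.09163665771484), (33.218955993652344, 60.48110580444336), 79.6212387084961)
```

```bash
python3 -m crank '[[[0.002,0.0161,-0.0014,0],[0.002,0.0161,-0.0014,0],[0.002,0.0161,-0.0014,0],[0.002,0.0161,-0.0014,0],[0.002,0.0161,-0.0014,0],[0.002,0.0161,-0.0014,0],[0.002,0.0161,-0.0014,0],[0.002,0.0161,-0.0014,0],[0.002,0.0161,-0.0014,0],[0.002,0.0161,-0.0014,0]]]'|grep -E 'pos|cont'; python3 -m crank '[[[0.002,0.0161,-0.0014,0],[0.002,0.0161,-0.0014,0],[0.002,0.0161,-0.0014,0],[0.002,0.0161,-0.0014,0],[0.002,0.0161,-0.0014,0],[0.002,0.0161,-0.0014,0],[0.002,0.0161,-0.0014,0],[0.002,0.0161,-0.0014,0],[0.002,0.0161,-0.0014,0],[0.002,0.0161,-0.0014,0]]]'|grep -E 'pos|cont'; python3 -m crank '[[[0,0.01,0,0],[0,0,0,0],[0,0,0,0]]]'|grep -E 'pos|cont'; python3 go.py '(.63,.235,.12)' '(.54,.20,.18)' '(.54,-.095,.20)' '(.4486,-.374,.18)' '(.4486,-.374,.06)'
```

```text
eef_pos: [0.6276, 0.0645, 0.0996]
contact_force: [-0.4, -0.0, -3.0]
eef_pos: [0.6331, 0.2272, 0.0996]
contact_force: [-0.8, -1.3, -2.7]
eef_pos: [0.6353, 0.2365, 0.0992]
contact_force: [-0.7, 0.2, -2.6]
clk 18.68 p [0.6353 0.2365 0.0992] j [ 0.53  0.29 -0.49  0.31 -0.39  0.62] F [-0.7  0.2 -2.6]
[[-0.805, 0.182, 0.565], [0.149, 0.983, -0.104], [-0.575, 0.0, -0.818]]
(0.63, 0.235, 0.12) total [ -7.9  -2.5 -19.8] rows 1 each [-0.0079  -0.00246 -0.01984]
(0.54, 0.2, 0.18) total [ 32.7 -50.8 -96.3] rows 3 each [ 0.0109  -0.01692 -0.03211]
(0.54, -0.095, 0.2) total [ -55.5 -290.1   14.4] rows 8 each [-0.00693 -0.03626  0.0018 ]
(0.4486, -0.374, 0.18) total [  43.5 -291.    -6.2] rows 8 each [ 0.00543 -0.03637 -0.00077]
(0.4486, -0.374, 0.06) total [69.  -0.  98.2] rows 3 each [ 2.299e-02 -1.000e-05  3.273e-02]
```

```bash
python3 -m crank '[[[-0.008,-0.002,-0.020,0],[0.011,-0.017,-0.032,0],[0.011,-0.017,-0.032,0],[0.011,-0.017,-0.032,0],[-0.007,-0.036,0.002,0],[-0.007,-0.036,0.002,0],[-0.007,-0.036,0.002,0],[0,0,0,0],[0,0,0,0]]]'|grep -E 'pos|cont'; python3 - <<'E'
from h import *
b=cam('top')['frame'][70:210,120:340]; a=cam('wrist')['frame']; s=cam('side')['frame'][150:330,130:330]
o=np.zeros((600,800,3),np.uint8); o[:420,:560]=a; o[320:600,360:800]=cv2.convertScaleAbs(cv2.resize(b,None,fx=2,fy=2),alpha=1.5); o[420:600,:200]=s; cv2.imwrite('pics/m6.png',o)
E
python3 go.py '(.54,-.095,.20)' '(.4486,-.374,.18)' '(.4486,-.374,.06)'
```

```text
eef_pos: [0.5403, 0.0874, 0.187]
contact_force: [0.2, 0.8, -2.2]
clk 19.58 p [0.5406 0.0905 0.1866] j [ 0.33 -0.11 -0.7   0.43 -0.29  0.43] F [-0.1 -0.  -2.6]
[[-0.805, 0.182, 0.565], [0.15, 0.983, -0.105], [-0.575, 0.0, -0.818]]
(0.54, -0.095, 0.2) total [ -35.  -182.5    8. ] rows 5 each [-0.00699 -0.0365   0.00161]
(0.4486, -0.374, 0.18) total [  43.3 -291.    -6.1] rows 8 each [ 0.00542 -0.03637 -0.00076]
(0.4486, -0.374, 0.06) total [69.  -0.  98.2] rows 3 each [ 2.298e-02 -1.000e-05  3.274e-02]
```

View pics/m6.png

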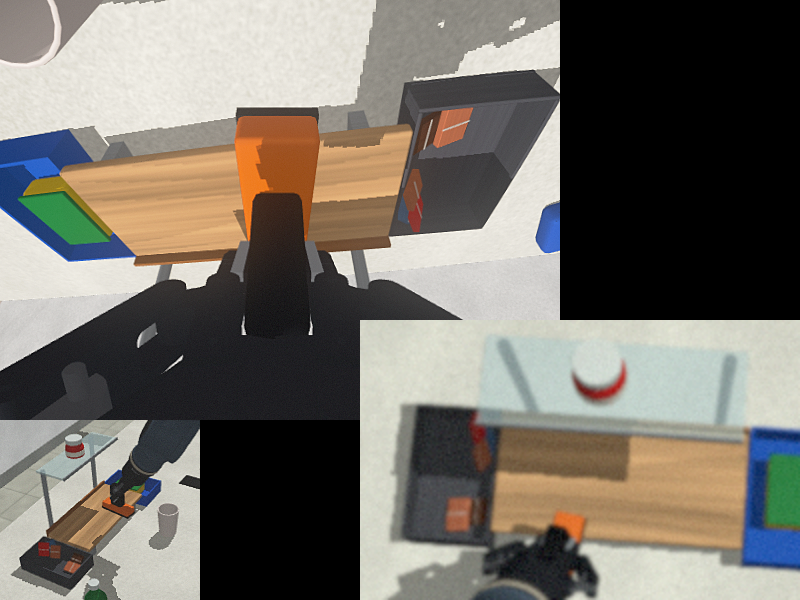

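The board is clear. All five chips are in the dark tray: terracotta (450,127), brown (427,133), copper (413,190), red (416,215) and blue (402,212). The cup, jar and bottle stand as before. Returning to the mat.

```bash
python3 -m crank '[[[-0.007,-0.0365,0.0016,0],[-0.007,-0.0365,0.0016,0],[-0.007,-0.0365,0.0016,0],[-0.007,-0.0365,0.0016,0],[-0.007,-0.0365,0.0016,0],[0.0054,-0.0363,-0.0008,0],[0.0054,-0.0363,-0.0008,0],[0.0054,-0.0363,-0.0008,0],[0.0054,-0.0363,-0.0008,0],[0.0054,-0.0363,-0.0008,0]]]'|grep -E 'pos|cont'; python3 -m crank '[[[0.0054,-0.0363,-0.0008,0],[0.0054,-0.0363,-0.0008,0],[0.0054,-0.0363,-0.0008,0],[0,0,0,0],[0,0,0,0]]]'|grep -E 'pos|cont'; python3 go.py '(.446,-.371,.062)'; python3 - <<'E'
from h import *
import w,foot,pickle
c=cam('wrist'); pickle.dump(c,open('w7.pkl','wb')); foot.fit(c); w.meas(c)
E
```

```text
eef_pos: [0.4827, -0.2699, 0.1877]
contact_force: [1.4, 0.2, -2.6]
eef_pos: [0.4485, -0.3747, 0.1796]
contact_force: [-0.5, 0.6, -2.3]
clk 20.83 p [ 0.4485 -0.3747  0.1796] j [-0.9   0.02 -0.58  0.48  0.39 -0.62] F [-0.5  0.6 -2.3]
[[-0.805, 0.184, 0.564], [0.152, 0.983, -0.105], [-0.574, 0.001, -0.819]]
(0.446, -0.371, 0.062) total [70.   3.  94.5] rows 3 each [0.02334 0.00101 0.0315 ]
normal [-0.005  0.003  1.   ] mean [ 0.4032 -0.3711  0.1588] 2265 2854 ((417.6534423828125, -372.5677795410156), (24.444347381591797, 58.039100646972656), 79.81854248046875)
foot (235, 116, 85, 125) [ 558.6 -394.8] [ 80.5 194.5] 79.4
mat (77, 20, 91, 93) [ 408.3 -500.3] [73.5 46.9] 2.0
```

Level and on target. Lowering to just above the mat, then in small steps to contact.

```bash
python3 -m crank '[[[0.0175,0.001,0.0236,0],[0.0175,0.001,0.0236,0],[0.0175,0.001,0.0236,0],[0.0175,0,0.0236,0],[0.004,0,0.006,0],[0,0,0,0],[0,0,0,0]]]'|grep -E 'pos|cont'; python3 -m crank '[[[0.0015,0,0.0021,0],[0,0,0,0],[0,0,0,0]]]'|grep -E 'pos|cont'; python3 -m crank '[[[0.0009,0,0.0012,0],[0,0,0,0],[0,0,0,0]]]'|grep -E 'pos|cont'
```

```text
eef_pos: [0.4474, -0.3696, 0.0567]
contact_force: [0.4, -0.6, -1.7]
eef_pos: [0.4471, -0.3706, 0.0545]
contact_force: [-0.1, 0.4, -3.0]
eef_pos: [0.4464, -0.3701, 0.0519]
contact_force: [-0.0, -0.6, -3.3]
```

```bash
python3 -m crank '[[[0.0012,0,0.0016,0],[0,0,0,0],[0,0,0,0]]]'|grep -E 'pos|cont'; python3 -m crank '[[[0.0006,0,0.0009,0],[0,0,0,0],[0,0,0,0]]]'|grep -E 'pos|cont'; python3 -m crank '[[[0.0006,0,0.0008,0],[0,0,0,0],[0,0,0,0]]]'|grep -E 'pos|cont'
```

```text
eef_pos: [0.4462, -0.3699, 0.0495]
contact_force: [-0.8, -0.0, -2.4]
eef_pos: [0.4464, -0.37, 0.0485]
contact_force: [0.5, -0.1, -1.6]
eef_pos: [0.4463, -0.37, 0.0476]
contact_force: [0.7, 0.6, -2.2]
```

```bash
python3 -m crank '[[[0.0005,0,0.0007,0],[0,0,0,0],[0,0,0,0]]]'|grep -E 'pos|cont'; python3 -m crank '[[[0.0005,0,0.0007,0],[0,0,0,0],[0,0,0,0]]]'|grep -E 'pos|cont'
```

```text
eef_pos: [0.4468, -0.3703, 0.0475]
contact_force: [-4.3, 2.9, 7.4]
eef_pos: [0.4472, -0.3706, 0.0475]
contact_force: [-9.1, 7.0, 20.4]
```

```bash
python3 -m crank '[[[-0.0006,0,-0.0009,0],[0,0,0,0]]]'|grep -E 'pos|cont'; python3 -m crank '[[[0,0,0,0],[0,0,0,0],[0,0,0,0],[0,0,0,0],[0,0,0,0],[0,0,0,0]]]' 0.08|grep -E 'pos|cont|grip'; python3 -m crank '[[[0,0,-0.02,0],[0,0,-0.03,0],[0,0,-0.035,0],[0,0,-0.035,0],[-0.02,0,-0.03,0],[-0.02,0,-0.03,0],[0,0,0,0],[0,0,0,0]]]'|grep -E 'pos|cont'; python3 - <<'E'
from h import *
import w
c=cam('wrist'); w.meas(c); print(dep(c,[(275,200)]).round(3))
b=cam('top')['frame']; s=cam('side')['frame'][130:400,100:340]; 
o=np.zeros((600,800,3),np.uint8); o[:420,:560]=c['frame']; o[330:600,560:800]=s; o[400:600,0:560]=cv2.convertScaleAbs(cv2.resize(b[80:280,80:460],(560,295))[:200],alpha=1.4); cv2.imwrite('pics/m8.png',o)
E
```

```text
eef_pos: [0.4466, -0.3703, 0.0475]
contact_force: [-5.6, 3.7, 8.4]
eef_pos: [0.4463, -0.37, 0.0469]
contact_force: [0.8, 0.3, 0.1]
grip_width: 0.933
gripper_force: 0.0
eef_pos: [0.3773, -0.3583, 0.2198]
contact_force: [0.6, -0.2, -0.1]
foot (260, 79, 37, 84) [ 429.9 -366.9] [ 35.4 103.2] 79.6
mat (123, 81, 73, 72) [ 413.9 -499.7] [87.4 46.6] 1.8
mat (236, 53, 74, 133) [ 456.6 -369.4] [ 68.2 179.2] 86.1
[[ 0.58  -0.399 -0.001]]
```

View pics/m8.png

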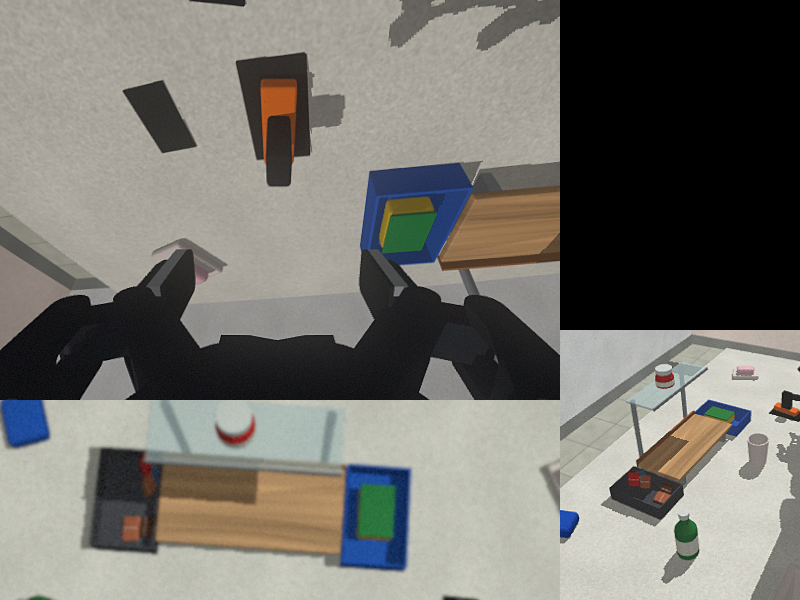

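The scraper stands upright on its big mat at (278,120) and the gripper is clear of it. The board is empty, the chips are in the dark tray, and the cup, bottle and jar are undisturbed. Handing the job in.

```bash
python3 -c "
from bench import robot
print(robot.close_job())"
```

```text
the job is handed in; nothing more can be done
None
```

All five chips are in the dark steel tray, the scraper stands upright on its mat with the gripper clear, the bystanders look undisturbed in the last pictures, and the job was handed in at about 25 s; no verdict was returned.

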